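# Press three tool handles home on their tangs in order

### The arm

A 7-joint arm with a two-finger parallel gripper is mounted at the origin on the work surface. World frame = base frame: x ahead of the robot, y to its left, z up, the work surface at z = 0. Lengths are in m, angles in rad, forces in N, time in s.
With the tool pointing down it reaches from about 0.425 to 0.875 m from the base axis. Payload 4.7 kg.
Tool frame: the origin (TCP) lies on the centre line of the jaws, within the pads' length; the fingertips stand 19 mm ahead of it and the grasp point (between the pads) is the TCP; x points along the fingers, z is the direction in which the jaws open and shut, and the axes are right-handed (so a half turn about x gives the same grasp; the last joint's range is limited). The gripper opens to 87 mm and grips with 3 to 60 N. Pads are 19 mm wide; open, the fingers measure 117 mm over their backs; the gripper's body (75 mm by 190 mm) begins 51 mm behind the grasp point.
Start: joints at [-1.284, 0.321, -0.07, 1.45, 0.023, 1.371, -0.057], TCP at [0.175, 0.626, 0.242] pointing down, gripper open.
Joint ranges: [-2.86, 2.86], [-0.3, 2.09], [-1.38, 1.24], [0.06, 2.45], [-1.56, 4.7], [0.09, 2.05], [-2.69, 2.69]. Speed limits (rad/s): [2.57, 2.57, 3.14, 3.14, 3.14, 3.14, 3.14].

### API

Orientations are given as a rotation vector (axis times angle).
In Python, from bench import get_state, get_image, camera_info, close_job gives the robot as it stands.
- The arm moves only by the tool jog_arm, never from a script. Its argument "targets" is a list of rows, each a list of 7 numbers: the turn, a rotation vector about the tool's x, y, z in degrees, then the shift along the tool's x, y, z in cm, then the finger opening in cm, from 0 to 8.7. In form: [[wx, wy, wz, tx, ty, tz, jaw], ...]. A call has 1 to 10 rows; each row shifts and turns the commanded pose from where the row before left it, along the tool's axes as they then stand; what a row does not reach is not made up. A row lasts 1/8 s, in which the tool goes at most 62.5 mm and 10.7 degrees, less where a joint would pass 70% of its speed; a pose out of reach is approached as far as the arm can. A call is refused whole if a number of a shift passes 6.25 or a number of a turn 10.7, either way. A call with a gripper value outside its range is refused whole. The fingers move at their own pace and stop on an object; "squeeze" is the grip in N (left out, the last holds). Time passes only in rows, so rows that do not move let the fingers close. It gives the time, the measured TCP pose, the force and the opening at its end, in the units of the state.
- get_state(): the state, without advancing time (a new reading comes with each control period).
- get_image(name): name is "scene" or "top" or "wrist"; returns (picture, depth): 420x560x3 uint8, red, green, blue; 420x560 float32, m along the optical axis (not along the pixel's ray), 0 where there is no reading.
- camera_info(name): a dict with "intrinsics" (3x3 intrinsics, pixels), "world_from_camera" (4x4, takes a point from camera to world coordinates); the wrist camera has in their place "mount" (4x4, takes a point from camera to tool coordinates, whose origin is the TCP and whose axes are the tool frame's). Camera axes: x right, y up, looking along -z (the intrinsics and any distortion apply to the point x, -y, -z); pixel columns grow to the right and rows downward; lengths in m; the calibration is good to about 2 mm. A picture is of the moment at which its call begins: read the wrist's pose just before it. camera_info takes no time and is no camera call.
- close_job(): hands the job in, once; it reports no verdict.
The state is a dict: "time": time; "joint_positions": joint angles; "qd": joint speeds; "joint_torque": joint torques, N m; "position": TCP position; "tool_rot": TCP orientation; "ft_force": force on the tool from outside, world axes, zero at the start; "torque": the same for the moment, N m; "grip_width": opening from 0.0 (shut) to 1.0 (fully open).
Only numpy, scipy, OpenCV 4.12 (cv2) and the standard library are available. Lean on these libraries where they do the work, as an engineer would, in place of code of your own. Each camera call takes 0.05 s, during which the arm holds its last target.

### The job

Three wooden tool handles stand part-way down their tangs in the small vices. With the fingertips on top of the handle, gently press each one straight down until its ferrule is home on the black washer: first the short mushroom-shaped palm handle, then the straight file handle, last the long waisted one, not pushing any before its turn. Do not pull a handle up, and leave the loose things on the bench alone.

Things in the scene. Friction and masses are not known exactly. Their poses are not given: they have to be found in the camera images.
- palm_top (a point): centre of the top (butt) of the short mushroom-shaped ash palm handle, 60 mm tall with a domed head 52 mm across; the flat on its top is 32 mm across; the handle stands upright, brass ferrule down, on the steel tang held in its vice. This point is 146 mm above the bench when joint palm reads 0 and sinks by the joint value (and, under a push above about 6 N, by the give of the blade, see the vice); z points up
- palm (a joint): how far that handle has been pushed straight down its tang, m: it starts between 0 and 0.003, the ferrule meets the 4 mm black washer below it at 0.012 and stops there (home). It slides stiffly under about 4 N (plus a little with speed), and it stays where it is left; pulling it up reads negative
- vice_palm: the small dark iron vice, fixed to the bench, that holds the palm handle's blade (all three alike): base 100 x 66 mm, 60 mm high, jaw screw with a cross bar toward its own -x, 58 mm out; origin on the bench under the handle's axis, z up. The blade sits on a spring in the vice: pushed with more than about 6 N, blade and handle together give by about 1.5 N per mm, up to 6 mm (about 15 N), then hard, and rise again when let go
- file_top (a point): centre of the top (butt) of the straight, plain cylindrical ash file handle, 95 mm tall and 31 mm across, flat on top; the handle stands upright, brass ferrule down, on the steel tang held in its vice. This point is 181 mm above the bench when joint file reads 0 and sinks by the joint value (and, under a push above about 6 N, by the give of the blade, see the vice); z points up
- file (a joint): how far that handle has been pushed straight down its tang, m: it starts between 0 and 0.003, the ferrule meets the 4 mm black washer below it at 0.012 and stops there (home). It slides stiffly under about 4 N (plus a little with speed), and it stays where it is left; pulling it up reads negative
- vice_file: the small dark iron vice, fixed to the bench, that holds the file handle's blade (all three alike): base 100 x 66 mm, 60 mm high, jaw screw with a cross bar toward its own -x, 58 mm out; origin on the bench under the handle's axis, z up. The blade sits on a spring in the vice: pushed with more than about 6 N, blade and handle together give by about 1.5 N per mm, up to 6 mm (about 15 N), then hard, and rise again when let go
- long_top (a point): centre of the top (butt) of the long, slim, waisted ash handle, 135 mm tall, with a belly 36 mm across, a waist and a rounded butt 34 mm across; the flat on its top is 20 mm across; the handle stands upright, brass ferrule down, on the steel tang held in its vice. This point is 221 mm above the bench when joint long reads 0 and sinks by the joint value (and, under a push above about 6 N, by the give of the blade, see the vice); z points up
- long (a joint): how far that handle has been pushed straight down its tang, m: it starts between 0 and 0.003, the ferrule meets the 4 mm black washer below it at 0.012 and stops there (home). It slides stiffly under about 4 N (plus a little with speed), and it stays where it is left; pulling it up reads negative
- vice_long: the small dark iron vice, fixed to the bench, that holds the long handle's blade (all three alike): base 100 x 66 mm, 60 mm high, jaw screw with a cross bar toward its own -x, 58 mm out; origin on the bench under the handle's axis, z up. The blade sits on a spring in the vice: pushed with more than about 6 N, blade and handle together give by about 1.5 N per mm, up to 6 mm (about 15 N), then hard, and rise again when let go
- spare_up: loose spare ash handle standing on the bench with no vice, 105 mm tall, 33 mm across; origin at its underside; leave alone
- glue: loose small jar of glue, 40 mm across, 75 mm tall; origin at its underside; leave alone
- spare_flat: loose spare ash handle lying on the bench, 112 mm long, 31 mm thick, along its own x; origin at its underside; leave alone
- mallet: loose hammer lying on the bench, 260 mm long along its own x, head at +x, under 40 mm high; leave alone
- wrench: loose wrench lying on the bench, 180 mm long along its own x, under 30 mm high; leave alone
- brush: loose glue brush lying on the bench, 200 mm long along its own x, under 30 mm high; leave alone
Mind the look-alikes: they are no part of the job. Leave any orange look-alike of the vice_palm alone. Leave any blue look-alike of the vice_file alone.

How it is judged:
By the outcome, as a careful person would: the job done as asked, in the order asked, and still so for the second after the job is handed in, with the robot touching nothing.
It also fails if it takes over 58 s, if anything falls off the work surface, if the arm or the gripper's body presses on something with over 40 N, if the wrist force passes 120 N, or if a joint passes its speed limit or range.

## Working session

There is one attempt and no reset: what is moved stays moved. The work goes in short steps, Python scripts to look and compute and a tool call to move; the robot and the scene stay as the last step left them, time stands still between calls to the robot, and variables do not carry over. Pictures are saved under pics/ and viewed, and the job is handed in when it is done.

Besides the shell and the picture viewer there is one more tool, called after ">>>" as a command line: name --pt "numbers of a row" for each row, then --argument value for the rest. jog_arm: Moves the arm, as the interface text tells. Its arguments: {"type":"object","properties":{"targets":{"type":"array"},"squeeze":{"type":"number"}},"required":["targets"]}

```bash
mkdir -p pics
python3 - <<'E'
from bench import *
import cv2,numpy as np
print(get_state())
for n in ["scene","top"]:
    p,d=get_image(n); cv2.imwrite(f"pics/{n}0.png",p[:,:,::-1]); np.savez(f"{n}0.npz",p=p,d=d)
    print(n,camera_info(n))
print(camera_info("wrist"))
E
```

```text
{'time': 0.0, 'joint_positions': array([-1.28390765,  0.32181506, -0.07010275,  1.45169111,  0.02260782,
        1.37075566, -0.0569155 ]), 'qd': array([ 3.14320866e-05, -3.90302753e-04,  8.00488492e-04,  1.42816260e-03,
        6.19224727e-04, -5.23748643e-04,  1.14884623e-03]), 'joint_torque': array([ 2.70288738e-04, -4.91292393e+01, -4.03769631e-01, -3.12522697e+01,
       -6.38350379e-02,  4.39538970e-02,  1.65471906e-04]), 'position': array([0.17502167, 0.6254621 , 0.24045867]), 'tool_rot': array([-1.00718327,  1.32744444,  1.0051611 ]), 'ft_force': array([ 0.2502019 ,  0.03788965, -0.04500741]), 'torque': array([-0.00234475,  0.07574998,  0.02601148]), 'grip_width': 1.0016965836495169}
scene {'intrinsics': array([[436.89715061,   0.        , 284.52868993],
       [  0.        , 436.89715061, 212.27581302],
       [  0.        ,   0.        ,   1.        ]]), 'world_from_camera': array([[ 0.50385544, -0.69925194,  0.50712565,  1.08607958],
       [ 0.86365849,  0.39765298, -0.309784  , -0.32284243],
       [ 0.01495703,  0.59406972,  0.80427449,  1.04248673],
       [ 0.        
[... 401 characters left out ...]
0e-03],
       [ 1.64903478e-02,  8.53107182e-02,  9.96217923e-01,
         1.39624649e+00],
       [ 0.00000000e+00,  0.00000000e+00,  0.00000000e+00,
         1.00000000e+00]])}
{'intrinsics': array([[337.82370489,   0.        , 278.07544535],
       [  0.        , 337.82370489, 212.35941693],
       [  0.        ,   0.        ,   1.        ]]), 'mount': array([[-2.21416442e-04,  2.87183396e-01, -9.57875591e-01,
        -1.43152325e-01],
       [ 3.77456161e-04,  9.57875570e-01,  2.87183302e-01,
         7.92634975e-02],
       [ 9.99999904e-01, -2.97968939e-04, -3.20488543e-04,
        -6.51370935e-04],
       [ 0.00000000e+00,  0.00000000e+00,  0.00000000e+00,
         1.00000000e+00]])}
```

View pics/scene0.png

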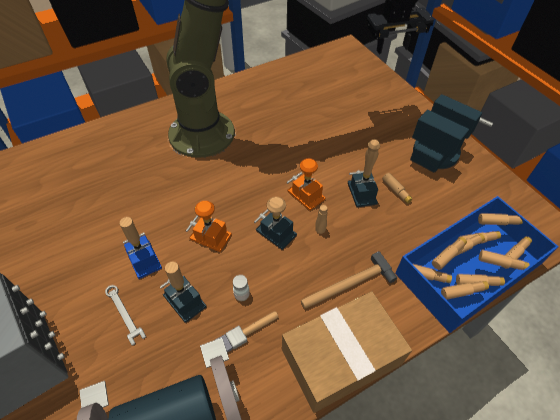

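View pics/top0.png

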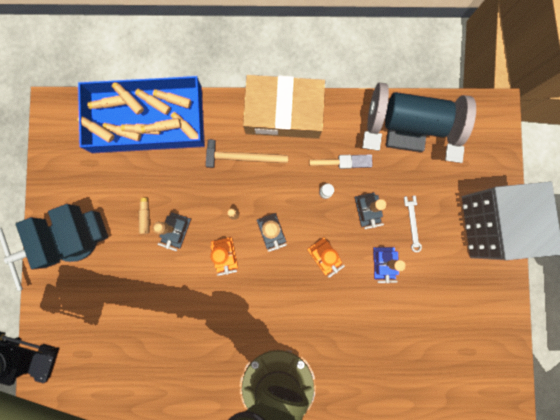

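Palm handle: the dark vice at scene (276,212) / top (272,231). The orange vices at scene (307,185) and (207,228) are look-alikes. File handle: the dark vice at scene (180,290) / top (372,208); the blue vice at scene (140,250) is a look-alike. Long handle: the dark vice at scene (368,175) / top (170,232). I'll confirm these in enlarged crops and measure the tops.

```bash
cat > h.py <<'E'
import numpy as np
from bench import *
def cloud(n,d,ci=None,T=None):
    c=ci or camera_info(n);K=c["intrinsics"];T=c["world_from_camera"] if T is None else T
    v,u=np.mgrid[:d.shape[0],:d.shape[1]]
    P=np.stack([(u-K[0,2])/K[0,0]*d,-(v-K[1,2])/K[1,1]*d,-d],-1)
    W=P@T[:3,:3].T+T[:3,3]; W[d==0]=np.nan
    return W
def onplane(n,u,v,z,T=None):
    c=camera_info(n);K=c["intrinsics"];T=c["world_from_camera"] if T is None else T
    r=T[:3,:3]@np.array([(u-K[0,2])/K[0,0],-(v-K[1,2])/K[1,1],-1]); o=T[:3,3]
    return o+r*(z-o[2])/r[2]
E
python3 - <<'E'
from h import *
import cv2
boxes={"top":{"palm":(250,210,295,255),"file":(352,188,392,232),"long":(145,205,195,255)},
"scene":{"palm":(250,190,302,250),"file":(155,255,205,320),"long":(345,135,385,210)}}
hz={"palm":.146,"file":.181,"long":.221}
row=[]
for n in boxes:
    f=np.load(n+"0.npz");p,d=f["p"],f["d"];W=cloud(n,d)
    r=[]
    for k,(a,b,c,e) in boxes[n].items():
        r.append(cv2.resize(p[b:e,a:c,::-1],(260,280),interpolation=cv2.INTER_CUBIC))
        w=W[b:e,a:c].reshape(-1,3); zm=np.nanmax(w[:,2])
        zt=np.nanpercentile(w[w[:,2]>hz[k]-.02][:,2],90)
        s=w[(w[:,2]>zt-.005)]
        print(n,k,len(s),zm.round(4),zt.round(4),np.median(s,0).round(4),((s.max(0)+s.min(0))/2).round(4),(s.max(0)-s.min(0)).round(4))
    row.append(np.hstack(r))
cv2.imwrite("pics/crops.png",np.vstack(row))
E
```

```text
top palm 144 0.1511 0.1479 [0.4762 0.0204 0.1458] [0.4778 0.0204 0.147 ] [0.04   0.0399 0.0083]
top file 75 0.1862 0.1817 [ 0.5454 -0.2865  0.1796] [ 0.5443 -0.2847  0.1816] [0.0255 0.0279 0.0092]
top long 60 0.2255 0.2218 [0.4807 0.3215 0.2199] [0.4794 0.3213 0.2212] [0.0241 0.0223 0.0086]
scene palm 151 0.1494 0.1476 [0.4835 0.0179 0.1456] [0.482  0.0196 0.146 ] [0.0422 0.0385 0.0068]
scene file 131 0.1835 0.1816 [ 0.5495 -0.2881  0.1801] [ 0.5487 -0.288   0.1801] [0.0318 0.0289 0.0069]
scene long 58 0.2221 0.2203 [0.4871 0.3171 0.2185] [0.4867 0.3188 0.2188] [0.0258 0.0258 0.0068]
```

View pics/crops.png

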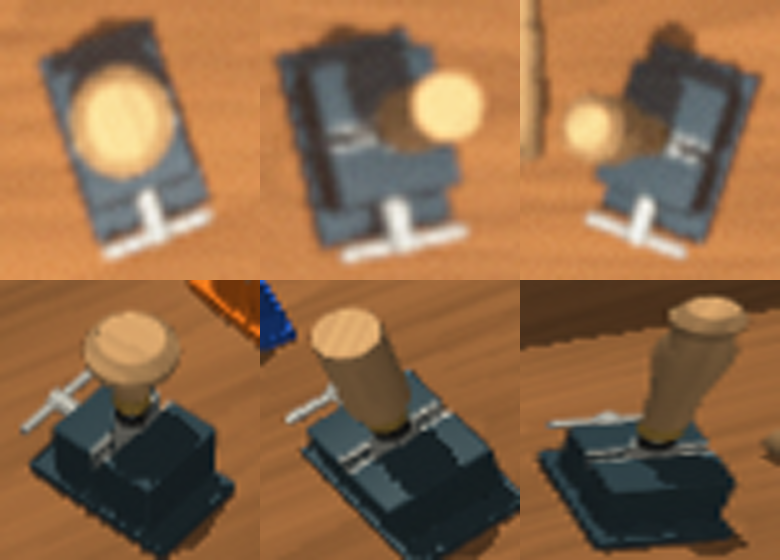

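```bash
cat >> h.py <<'E'
from scipy.spatial.transform import Rotation as R
def delta(target):
    s=get_state();A=R.from_rotvec(s["tool_rot"]).as_matrix()
    return (A.T@(np.array(target)-s["position"])*100).round(2)
E
python3 - <<'E'
from h import *
s=get_state();A=R.from_rotvec(s["tool_rot"]).as_matrix();print(A.round(4))
# turn to put tool x straight down
x=A[:,0];ax=np.cross(x,[0,0,-1]);print("turn tool deg",np.degrees(A.T@ax).round(2))
print(delta([.175,.626,.32]),delta([.40,.32,.32]),delta([.48,.02,.32]))
E
```

```text
[[-4.000e-04 -9.630e-01  2.694e-01]
 [-1.600e-03  2.694e-01  9.630e-01]
 [-1.000e+00 -1.000e-04 -1.700e-03]]
turn tool deg [-0.   -0.1   0.01]
[-7.94  0.02  0.03] [ -7.9  -29.89 -23.38] [ -7.85 -45.68 -50.11]
```

>>> jog_arm --pt "0 0 0 -4 0 0 0" --pt "0 0 0 -4 0 0 0" --pt "0 0 0 0 -3.7 -2.9 0" --pt "0 0 0 0 -3.7 -2.9 0" --pt "0 0 0 0 -3.7 -2.9 0" --pt "0 0 0 0 -3.7 -2.9 0" --pt "0 0 0 0 -3.7 -2.9 0" --pt "0 0 0 0 -3.7 -2.9 0" --pt "0 0 0 0 -3.7 -2.9 0" --pt "0 0 0 0 -3.7 -2.9 0" --squeeze 10

```text
time: 1.35
position: [0.3983, 0.3213, 0.3213]
tool_rot: [-1.006, 1.326, 1.006]
ft_force: [0.2, 0.4, 0.3]
grip_width: 0.023
```

Run:
```python
from h import *
s=get_state();print(s["position"],s["joint_positions"].round(2))
print(delta([.48,.02,.32]))
```

```text
[0.39830653 0.321324   0.3212576 ] [-0.91 -0.01  0.18  1.67  0.    1.48  0.57]
[  0.13 -15.98 -26.82]
```

>>> jog_arm --pt "0 0 0 0 -2 -3.35 0" --pt "0 0 0 0 -2 -3.35 0" --pt "0 0 0 0 -2 -3.35 0" --pt "0 0 0 0 -2 -3.35 0" --pt "0 0 0 0 -2 -3.35 0" --pt "0 0 0 0 -2 -3.35 0" --pt "0 0 0 0 -2 -3.35 0" --pt "0 0 0 0 -2 -3.35 0" --pt "0 0 0 0 0 0 0"

```text
time: 2.48
position: [0.4798, 0.0179, 0.3214]
tool_rot: [-1.001, 1.329, 1.001]
ft_force: [-0.5, 0.1, -1.1]
grip_width: 0.003
```

```bash
cat >> h.py <<'E'
def wrist(name,hz):
    import cv2
    s=get_state();A=np.eye(4);A[:3,:3]=R.from_rotvec(s["tool_rot"]).as_matrix();A[:3,3]=s["position"]
    p,d=get_image("wrist");ci=camera_info("wrist");T=A@ci["mount"]
    cv2.imwrite(f"pics/{name}.png",p[:,:,::-1]);W=cloud("wrist",d,ci,T)
    np.savez(name+".npz",p=p,d=d,T=T)
    return s,p,d,T,W
def topfit(W,x,y,hz,tol=.003):
    m=(np.hypot(W[...,0]-x,W[...,1]-y)<.035)&(W[...,2]>hz-.025)
    zt=np.percentile(W[m][:,2],90); k=m&(abs(W[...,2]-np.median(W[m&(W[...,2]>zt-.006)][:,2]))<tol)
    s=W[k]; v,u=np.nonzero(k)
    return len(s),s.mean(0).round(4),((s.max(0)+s.min(0))/2).round(4),(s.max(0)-s.min(0)).round(4),(u.mean().round(),v.mean().round())
E
python3 - <<'E'
from h import *
s,p,d,T,W=wrist("wp1",.146)
print(s["position"],s["ft_force"])
print(topfit(W,.48,.02,.146))
E
```

```text
[0.47981882 0.01792864 0.32144637] [-0.46092055  0.0995901  -1.06459168]
(6514, array([0.4557, 0.0274, 0.4131]), array([0.4568, 0.0267, 0.4131]), array([0.0169, 0.0495, 0.006 ]), (np.float64(294.0), np.float64(403.0)))
```

View pics/wp1.png

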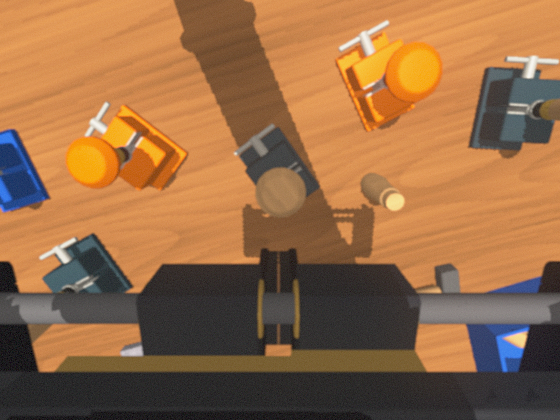

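The wrist view shows the palm dome at (281,190), just ahead of the closed fingertips at (280,255). The orange mushrooms are well off to the sides.

Run:
```python
from h import *
f=np.load("wp1.npz");T=f["T"];W=cloud("wrist",f["d"],camera_info("wrist"),T)
W[W[...,2]>.17]=np.nan
m=(np.hypot(W[...,0]-.48,W[...,1]-.02)<.04)&(W[...,2]>.115)
s=W[m];v,u=np.nonzero(m);print(len(s),np.median(s,0),(s.max(0)+s.min(0))/2,s.max(0)-s.min(0),u.min(),u.max(),v.min(),v.max())
print(topfit(W,.48,.02,.146))
c=((u.min()+u.max())/2,(v.min()+v.max())/2);print(onplane("wrist",*c,.135,T=T))
print(delta([.48,.019,.19]))
```

```text
1980 [0.47678578 0.0205391  0.144279  ] [0.4795257  0.01988884 0.13944593] [0.05153901 0.05052995 0.01675546] 256 306 167 217
(1331, array([0.4785, 0.02  , 0.1447]), array([0.4796, 0.0195, 0.1445]), array([0.0415, 0.0413, 0.0055]), (np.float64(280.0), np.float64(194.0)))
[0.4788262  0.02056846 0.135     ]
[13.13 -0.09 -0.12]
```

>>> jog_arm --pt "0 0 0 4 0 0.15 0" --pt "0 0 0 4 0 0 0" --pt "0 0 0 3 0 0 0" --pt "0 0 0 2 0 0 0" --pt "0 0 0 1.2 0 0 0" --pt "0 0 0 0 0 0 0" --pt "0 0 0 0 0 0 0"

```text
time: 3.4
position: [0.4805, 0.0235, 0.1804]
tool_rot: [-1.007, 1.324, 1.006]
ft_force: [-0.2, 0.9, 0.2]
grip_width: 0.007
```

Run:
```python
from h import *
s,p,d,T,W=wrist("wp2",.146)
print(s["position"],s["ft_force"],s["torque"],s["tool_rot"])
```

```text
[0.48054838 0.02346236 0.18040238] [-0.20784696  0.88442687  0.23212745] [ 0.01089954  0.02653139 -0.01106094] [-1.00650241  1.32435788  1.0057352 ]
```

View pics/wp2.png

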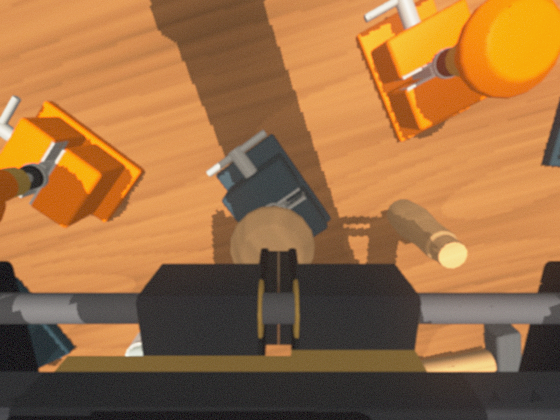

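The dome (centre column ~272) sits ~3 mm left of the finger line (279), which agrees with the measured y offset. I'll correct by -3 mm along tool z and creep down.

>>> jog_arm --pt "0 0 0 0 0 -0.35 0" --pt "0 0 0 0.6 0 0 0" --pt "0 0 0 0.2 0 0 0" --pt "0 0 0 0 0 0 0" --pt "0 0 0 0 0 0 0"

```text
time: 4.08
position: [0.4791, 0.0197, 0.1716]
tool_rot: [-1.006, 1.326, 1.006]
ft_force: [-0.6, -0.7, -0.6]
grip_width: 0.007
```

>>> jog_arm --pt "0 0 0 0.2 0 0 0" --pt "0 0 0 0.1 0 0 0" --pt "0 0 0 0 0 0 0"

```text
time: 4.45
position: [0.479, 0.0197, 0.1684]
tool_rot: [-1.006, 1.326, 1.006]
ft_force: [-0.5, 0.4, -0.2]
grip_width: 0.006
```

>>> jog_arm --pt "0 0 0 0.1 0 0 0" --pt "0 0 0 0.1 0 0 0" --pt "0 0 0 0 0 0 0"

```text
time: 4.82
position: [0.479, 0.0197, 0.1665]
tool_rot: [-1.006, 1.326, 1.006]
ft_force: [-0.3, -0.5, -0.5]
grip_width: 0.001
```

Very well centred now. I'll continue in 1 mm steps.

>>> jog_arm --pt "0 0 0 0.1 0 0 0" --pt "0 0 0 0.1 0 0 0" --pt "0 0 0 0 0 0 0"

```text
time: 5.2
position: [0.4791, 0.0197, 0.1645]
tool_rot: [-1.006, 1.326, 1.006]
ft_force: [0.6, -0.1, 0.2]
grip_width: 0.004
```

>>> jog_arm --pt "0 0 0 0.1 0 0 0" --pt "0 0 0 0.1 0 0 0" --pt "0 0 0 0 0 0 0"

```text
time: 5.58
position: [0.4791, 0.0197, 0.1627]
tool_rot: [-1.006, 1.326, 1.006]
ft_force: [-1.4, -0.3, 2.2]
grip_width: 0.006
```

>>> jog_arm --pt "0 0 0 0.1 0 0 0" --pt "0 0 0 0.1 0 0 0" --pt "0 0 0 0 0 0 0"

```text
time: 5.95
position: [0.4791, 0.0197, 0.1604]
tool_rot: [-1.006, 1.326, 1.006]
ft_force: [-1.0, 0.6, 2.7]
grip_width: 0.007
```

>>> jog_arm --pt "0 0 0 0.1 0 0 0" --pt "0 0 0 0.1 0 0 0" --pt "0 0 0 0.1 0 0 0"

```text
time: 6.32
position: [0.4791, 0.0197, 0.1576]
tool_rot: [-1.006, 1.326, 1.006]
ft_force: [-0.8, -0.1, 3.5]
grip_width: 0.011
```

>>> jog_arm --pt "0 0 0 0.1 0 0 0" --pt "0 0 0 0.1 0 0 0"

```text
time: 6.58
position: [0.4791, 0.0197, 0.1555]
tool_rot: [-1.006, 1.326, 1.006]
ft_force: [-1.3, 0.8, 3.5]
grip_width: 0.005
```

>>> jog_arm --pt "0 0 0 0.1 0 0 0" --pt "0 0 0 0.1 0 0 0"

```text
time: 6.82
position: [0.4791, 0.0197, 0.1535]
tool_rot: [-1.006, 1.326, 1.006]
ft_force: [-0.9, -0.4, 3.3]
grip_width: 0.005
```

>>> jog_arm --pt "0 0 0 0.1 0 0 0" --pt "0 0 0 0 0 0 0"

```text
time: 7.08
position: [0.4792, 0.0197, 0.153]
tool_rot: [-1.006, 1.326, 1.006]
ft_force: [-0.7, -0.2, 6.3]
grip_width: 0.006
```

>>> jog_arm --pt "0 0 0 0.1 0 0 0" --pt "0 0 0 0 0 0 0"

```text
time: 7.32
position: [0.4792, 0.0197, 0.1521]
tool_rot: [-1.006, 1.326, 1.006]
ft_force: [-1.9, -0.2, 7.7]
grip_width: 0.004
```

>>> jog_arm --pt "0 0 0 0.1 0 0 0" --pt "0 0 0 0 0 0 0"

```text
time: 7.58
position: [0.4792, 0.0197, 0.1513]
tool_rot: [-1.006, 1.326, 1.006]
ft_force: [-2.2, 0.2, 9.5]
grip_width: 0.006
```

The force climbed 6.3→7.7→9.5 N at 1.5 N/mm below TCP z 0.153, the expected home height, so palm is seated. Next I retreat straight up and go to the file handle.

>>> jog_arm --pt "0 0 0 -0.3 0 0 0" --pt "0 0 0 -0.5 0 0 0" --pt "0 0 0 -3 0 0 0" --pt "0 0 0 -4 0 0 0" --pt "0 0 0 -4 0 0 0" --pt "0 0 0 -4 0 0 0" --pt "0 0 0 0 0 0 0"

```text
time: 8.45
position: [0.4806, 0.0198, 0.3114]
tool_rot: [-1.007, 1.321, 1.003]
ft_force: [0.5, 0.2, -0.7]
grip_width: 0.007
```

Run:
```python
from h import *
s,p,d,T,W=wrist("wp3",.146)
W[W[...,2]>.17]=np.nan
print(s["position"],topfit(W,.48,.02,.136))
print(delta([.547,-.2865,.32]))
```

```text
[0.48056176 0.0197838  0.31135765] (1326, array([0.4785, 0.0202, 0.1336]), array([0.4788, 0.0198, 0.1334]), array([0.0409, 0.0413, 0.0055]), (np.float64(278.0), np.float64(193.0)))
[ -1.07 -14.74 -27.67]
```

View pics/wp3.png

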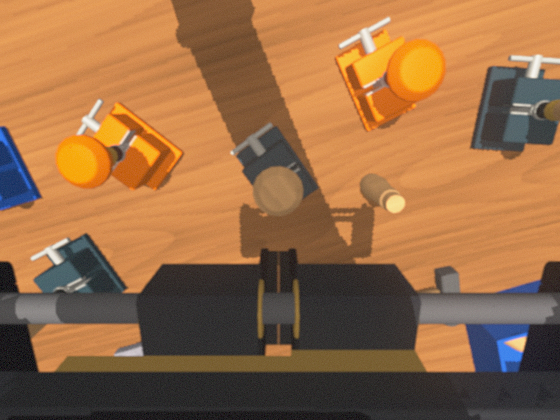

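The palm top is now at 0.1336 (was 0.1447), about 11 mm lower, so it is home. On to the file handle.

>>> jog_arm --pt "0 0 0 -0.3 -1.85 -3.45 0" --pt "0 0 0 0 -1.85 -3.45 0" --pt "0 0 0 0 -1.85 -3.45 0" --pt "0 0 0 0 -1.85 -3.45 0" --pt "0 0 0 0 -1.85 -3.45 0" --pt "0 0 0 0 -1.85 -3.45 0" --pt "0 0 0 0 -1.85 -3.45 0" --pt "0 0 0 0 -1.85 -3.45 0" --pt "0 0 0 0 0 0 0" --pt "0 0 0 0 0 0 0"

```text
time: 9.75
position: [0.5468, -0.2852, 0.31]
tool_rot: [-1.004, 1.327, 1.008]
ft_force: [0.8, -0.0, 0.8]
grip_width: 0.003
```

Run:
```python
from h import *
s,p,d,T,W=wrist("wf1",.181)
W[W[...,2]>.2]=np.nan
print(s["position"],s["tool_rot"],topfit(W,.547,-.2865,.181))
```

```text
[ 0.54682684 -0.28516024  0.31001094] [-1.00395737  1.32705979  1.00804348] (973, array([ 0.5461, -0.2874,  0.1789]), array([ 0.5467, -0.2874,  0.1784]), array([0.0304, 0.0303, 0.0049]), (np.float64(276.0), np.float64(209.0)))
```

View pics/wf1.png

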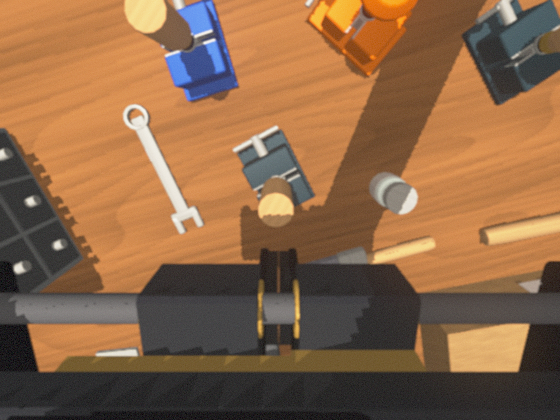

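The file handle (dark vice) is at (276,209), just ahead of the tips at (280,255); the blue look-alike is up-left. The centre is (0.5465,-0.2874), so the correction is about 2 mm.

>>> jog_arm --pt "0 0 0 3 0 -0.2 0" --pt "0 0 0 3 0 0 0" --pt "0 0 0 2.4 0 0 0" --pt "0 0 0 1.2 0 0 0" --pt "0 0 0 0.4 0 0 0" --pt "0 0 0 0 0 0 0" --pt "0 0 0 0 0 0 0" --pt "0 0 0 0 0 0 0"

```text
time: 10.8
position: [0.547, -0.2882, 0.2122]
tool_rot: [-1.007, 1.325, 1.005]
ft_force: [-0.1, 0.4, 0.2]
grip_width: 0.004
```

Run:
```python
from h import *
s,p,d,T,W=wrist("wf2",.181)
print(s["position"],s["tool_rot"],delta([.5465,-.2874,.2]))
```

```text
[ 0.54696062 -0.288159    0.2122123 ] [-1.00650745  1.32530086  1.00501501] [1.21 0.06 0.06]
```

View pics/wf2.png

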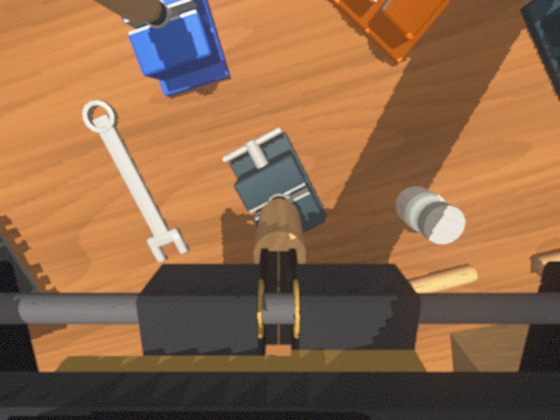

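The handle is centred on the fingers (column 279). Creeping down.

>>> jog_arm --pt "0 0 0 0.5 0 0 0" --pt "0 0 0 0.2 0 0 0" --pt "0 0 0 0.2 0 0 0" --pt "0 0 0 0.1 0 0 0" --pt "0 0 0 0 0 0 0"

```text
time: 11.48
position: [0.5467, -0.2879, 0.2015]
tool_rot: [-1.006, 1.326, 1.006]
ft_force: [-0.5, 0.3, -0.6]
grip_width: 0.005
```

>>> jog_arm --pt "0 0 0 0.1 0 0 0" --pt "0 0 0 0.1 0 0 0" --pt "0 0 0 0.1 0 0 0" --pt "0 0 0 0.1 0 0 0"

```text
time: 11.98
position: [0.5468, -0.288, 0.198]
tool_rot: [-1.006, 1.326, 1.006]
ft_force: [-1.1, -0.1, 2.9]
grip_width: 0.002
```

>>> jog_arm --pt "0 0 0 0.1 0 0 0" --pt "0 0 0 0.1 0 0 0" --pt "0 0 0 0.1 0 0 0"

```text
time: 12.35
position: [0.5468, -0.2879, 0.1946]
tool_rot: [-1.006, 1.326, 1.006]
ft_force: [-0.5, 0.4, 3.5]
grip_width: 0.006
```

Contact at about 0.198, and it is sliding. Home is expected at about 0.188.

>>> jog_arm --pt "0 0 0 0.1 0 0 0" --pt "0 0 0 0.1 0 0 0" --pt "0 0 0 0.1 0 0 0"

```text
time: 12.72
position: [0.5467, -0.2879, 0.1915]
tool_rot: [-1.006, 1.326, 1.006]
ft_force: [-0.1, 0.5, 3.4]
grip_width: 0.001
```

>>> jog_arm --pt "0 0 0 0.1 0 0 0" --pt "0 0 0 0.1 0 0 0" --pt "0 0 0 0.1 0 0 0"

```text
time: 13.1
position: [0.5467, -0.288, 0.1885]
tool_rot: [-1.006, 1.326, 1.006]
ft_force: [-0.8, 0.6, 4.9]
grip_width: 0.005
```

>>> jog_arm --pt "0 0 0 0.1 0 0 0" --pt "0 0 0 0 0 0 0"

```text
time: 13.35
position: [0.5468, -0.288, 0.1881]
tool_rot: [-1.006, 1.325, 1.006]
ft_force: [-0.5, 1.1, 7.0]
grip_width: 0.006
```

>>> jog_arm --pt "0 0 0 0.1 0 0 0" --pt "0 0 0 0 0 0 0"

```text
time: 13.6
position: [0.5468, -0.288, 0.1873]
tool_rot: [-1.006, 1.325, 1.006]
ft_force: [-2.1, 1.5, 7.6]
grip_width: 0.008
```

>>> jog_arm --pt "0 0 0 0.1 0 0 0" --pt "0 0 0 0 0 0 0"

```text
time: 13.85
position: [0.5469, -0.2881, 0.1866]
tool_rot: [-1.006, 1.325, 1.005]
ft_force: [-1.7, 0.9, 9.2]
grip_width: 0.006
```

>>> jog_arm --pt "0 0 0 -0.3 0 0 0" --pt "0 0 0 -0.5 0 0 0" --pt "0 0 0 -3 0 0 0" --pt "0 0 0 -4 0 0 0" --pt "0 0 0 -4.5 0 0 0" --pt "0 0 0 0 0 0 0" --pt "0 0 0 0 0 0 0"

```text
time: 14.72
position: [0.5464, -0.2876, 0.3075]
tool_rot: [-1.005, 1.326, 1.007]
ft_force: [0.2, -0.1, -0.7]
grip_width: 0.003
```

Run:
```python
from h import *
s,p,d,T,W=wrist("wf3",.181)
W[W[...,2]>.2]=np.nan
print(s["position"],topfit(W,.547,-.2875,.17))
print(delta([.484,.319,.34]))
```

```text
[ 0.54641062 -0.28756519  0.3075219 ] (933, array([ 0.5462, -0.2874,  0.1689]), array([ 0.5467, -0.2877,  0.1688]), array([0.0299, 0.03  , 0.0051]), (np.float64(279.0), np.float64(206.0)))
[-3.23 22.32 56.72]
```

View pics/wf3.png

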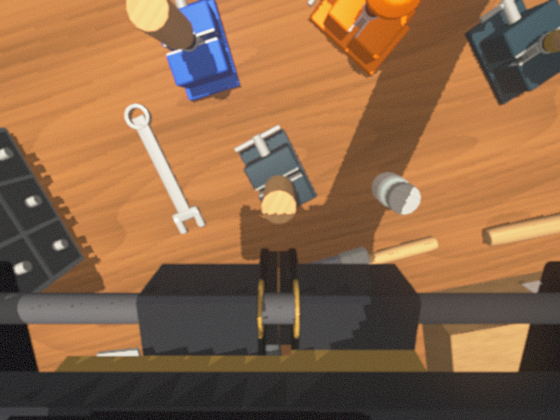

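The file top is at 0.1689 (was 0.1789) and the force rose at the expected height, so it is home. Now the long one.

>>> jog_arm --pt "0 0 0 -3.3 0 0 0" --pt "0 0 0 0 1.6 4.05 0" --pt "0 0 0 0 1.6 4.05 0" --pt "0 0 0 0 1.6 4.05 0" --pt "0 0 0 0 1.6 4.05 0" --pt "0 0 0 0 1.6 4.05 0" --pt "0 0 0 0 1.6 4.05 0" --pt "0 0 0 0 1.6 4.05 0"

```text
time: 15.78
position: [0.5141, 0.017, 0.3399]
tool_rot: [-1.006, 1.328, 1.008]
ft_force: [0.4, -0.8, 0.2]
grip_width: 0.007
```

>>> jog_arm --pt "0 0 0 0 1.6 4.05 0" --pt "0 0 0 0 1.6 4.05 0" --pt "0 0 0 0 1.6 4.05 0" --pt "0 0 0 0 1.6 4.05 0" --pt "0 0 0 0 1.6 4.05 0" --pt "0 0 0 0 1.6 4.05 0" --pt "0 0 0 0 1.6 4.05 0" --pt "0 0 0 0 0 0 0" --pt "0 0 0 0 0 0 0" --pt "0 0 0 0 0 0 0"

```text
time: 17.02
position: [0.4842, 0.3168, 0.3412]
tool_rot: [-1.005, 1.328, 1.004]
ft_force: [-0.6, 0.5, -0.1]
grip_width: 0.004
```

Run:
```python
from h import *
s,p,d,T,W=wrist("wl1",.221)
W[W[...,2]>.24]=np.nan
r=topfit(W,.484,.319,.221)
print(s["position"],s["tool_rot"],r)
print(delta([r[2][0],r[2][1],.25]))
```

```text
[0.48417666 0.3168041  0.34122326] [-1.00455044  1.32761066  1.00394536] (711, array([0.4812, 0.3206, 0.2179]), array([0.482 , 0.3206, 0.2176]), array([0.0252, 0.0257, 0.0053]), (np.float64(282.0), np.float64(207.0)))
[9.15 0.31 0.29]
```

View pics/wl1.png

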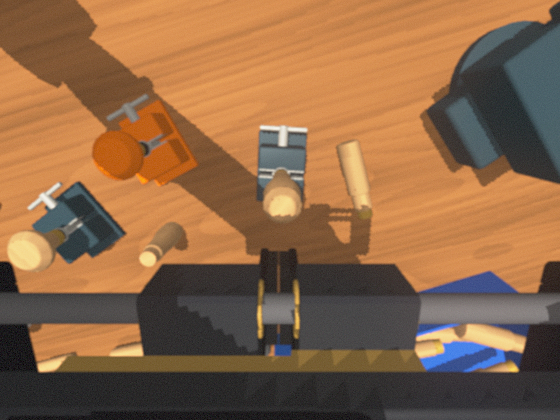

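The long butt in the dark vice is at (282,207), centre (0.482,0.3206), just ahead of the tips. The spare lying at (355,178) is clear.

>>> jog_arm --pt "0 0 0 3 0.3 0.3 0" --pt "0 0 0 3 0 0 0" --pt "0 0 0 2 0 0 0" --pt "0 0 0 0.8 0 0 0" --pt "0 0 0 0 0 0 0" --pt "0 0 0 0 0 0 0" --pt "0 0 0 0 0 0 0"

```text
time: 17.95
position: [0.4821, 0.3224, 0.2546]
tool_rot: [-1.005, 1.324, 1.006]
ft_force: [0.5, 0.8, -0.3]
grip_width: 0.006
```

Run:
```python
from h import *
s,p,d,T,W=wrist("wl2",.181)
print(s["position"],s["tool_rot"],delta([.482,.3206,.24]))
```

```text
[0.4820766  0.32236637 0.25458214] [-1.00545099  1.32424214  1.00573632] [ 1.44 -0.05 -0.17]
```

View pics/wl2.png

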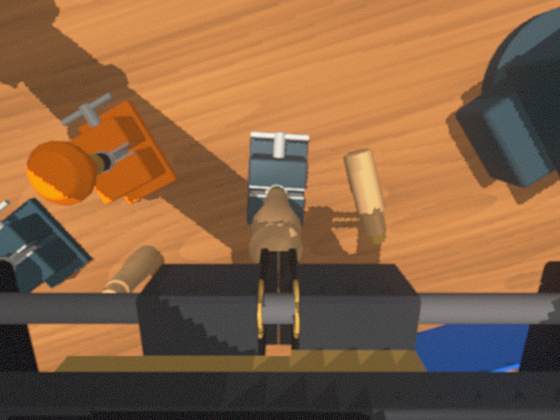

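>>> jog_arm --pt "0 0 0 0.6 0 -0.15 0" --pt "0 0 0 0.3 0 0 0" --pt "0 0 0 0.2 0 0 0" --pt "0 0 0 0.1 0 0 0" --pt "0 0 0 0 0 0 0"

```text
time: 18.62
position: [0.4812, 0.3208, 0.2415]
tool_rot: [-1.006, 1.326, 1.006]
ft_force: [-0.1, 0.5, -0.5]
grip_width: -0.002
```

>>> jog_arm --pt "0 0 0 0.1 0 0 0" --pt "0 0 0 0.1 0 0 0" --pt "0 0 0 0.1 0 0 0" --pt "0 0 0 0.1 0 0 0"

```text
time: 19.12
position: [0.4813, 0.3208, 0.2378]
tool_rot: [-1.006, 1.326, 1.006]
ft_force: [-0.9, -0.5, 3.8]
grip_width: 0.005
```

>>> jog_arm --pt "0 0 0 0.1 0 0 0" --pt "0 0 0 0.1 0 0 0" --pt "0 0 0 0.1 0 0 0"

```text
time: 19.5
position: [0.4813, 0.3208, 0.2348]
tool_rot: [-1.006, 1.325, 1.006]
ft_force: [-0.8, -0.7, 3.0]
grip_width: 0.004
```

Contact at about 0.238. Home is expected at about 0.228.

>>> jog_arm --pt "0 0 0 0.1 0 0 0" --pt "0 0 0 0.1 0 0 0" --pt "0 0 0 0.1 0 0 0"

```text
time: 19.88
position: [0.4813, 0.3208, 0.2315]
tool_rot: [-1.006, 1.326, 1.006]
ft_force: [-0.3, -0.5, 4.0]
grip_width: 0.006
```

>>> jog_arm --pt "0 0 0 0.1 0 0 0" --pt "0 0 0 0.1 0 0 0" --pt "0 0 0 0.1 0 0 0"

```text
time: 20.25
position: [0.4813, 0.3207, 0.2285]
tool_rot: [-1.006, 1.326, 1.006]
ft_force: [0.0, -0.2, 2.8]
grip_width: 0.01
```

>>> jog_arm --pt "0 0 0 0.1 0 0 0" --pt "0 0 0 0 0 0 0"

```text
time: 20.5
position: [0.4814, 0.3208, 0.2282]
tool_rot: [-1.006, 1.325, 1.006]
ft_force: [-1.3, -1.5, 5.8]
grip_width: 0.008
```

>>> jog_arm --pt "0 0 0 0.1 0 0 0" --pt "0 0 0 0 0 0 0"

```text
time: 20.75
position: [0.4814, 0.3208, 0.2274]
tool_rot: [-1.006, 1.325, 1.006]
ft_force: [-1.9, -1.5, 7.9]
grip_width: 0.002
```

>>> jog_arm --pt "0 0 0 0.1 0 0 0" --pt "0 0 0 0 0 0 0"

```text
time: 21.0
position: [0.4814, 0.3208, 0.2267]
tool_rot: [-1.005, 1.325, 1.006]
ft_force: [-1.5, -1.1, 9.2]
grip_width: 0.005
```

>>> jog_arm --pt "0 0 0 -0.3 0 0 0" --pt "0 0 0 -0.5 0 0 0" --pt "0 0 0 -3 0 0 0" --pt "0 0 0 -4 0 0 0" --pt "0 0 0 -4 0 0 0" --pt "0 0 0 0 0 0 0" --pt "0 0 0 0 0 0 0"

```text
time: 21.88
position: [0.4809, 0.3206, 0.3425]
tool_rot: [-1.006, 1.327, 1.006]
ft_force: [0.2, -1.1, 0.6]
grip_width: 0.007
```

Run:
```python
from h import *
import cv2
s,p,d,T,W=wrist("wl3",.221)
W[W[...,2]>.24]=np.nan
print(s["time"],s["position"],s["ft_force"],topfit(W,.482,.3206,.209))
p,d=get_image("scene");cv2.imwrite("pics/scene1.png",p[:,:,::-1])
o=np.load("scene0.npz")["p"]
cr=[cv2.resize(q[b:e,a:c,::-1],(260,280),interpolation=cv2.INTER_CUBIC) for q in (o,p) for a,b,c,e in ((250,190,302,250),(155,255,205,320),(345,135,385,210))]
cv2.imwrite("pics/crops1.png",np.vstack([np.hstack(cr[:3]),np.hstack(cr[3:])]))
```

```text
21.875 [0.48092868 0.3205683  0.34250779] [ 0.15105332 -1.09912659  0.64495798] (656, array([0.4812, 0.3208, 0.2085]), array([0.482 , 0.3206, 0.2082]), array([0.0252, 0.0253, 0.0054]), (np.float64(279.0), np.float64(208.0)))
```

View pics/crops1.png

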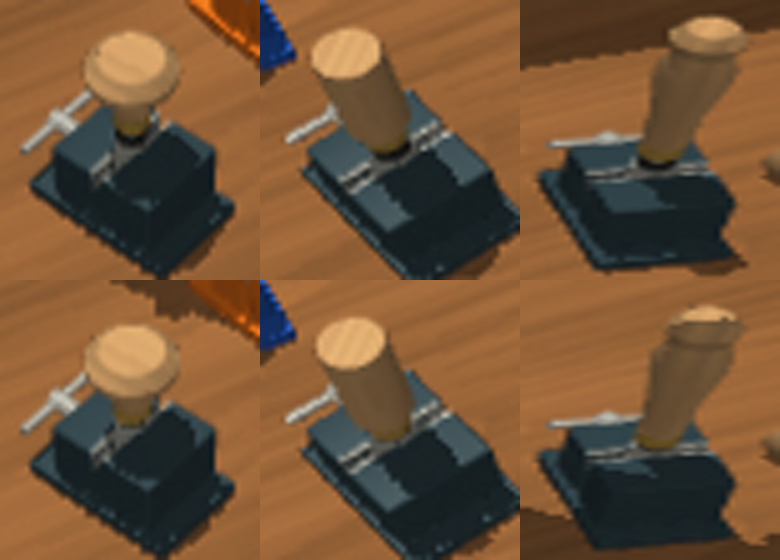

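View pics/scene1.png

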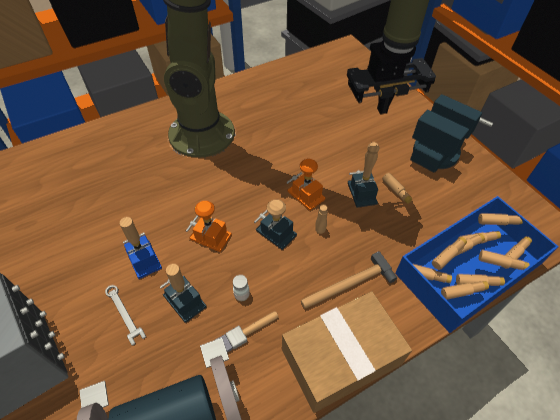

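The crops show all three ferrules down on their washers, with the gap closed compared with the top row. The loose things have not moved and the robot is clear, so I'm handing in.

```bash
python3 -c "
from bench import *
print(close_job())"
```

```text
the job is handed in; nothing more can be done
None
```

All three handles are pressed home on their black washers, in the order asked: palm, then file, then long. I pressed with the closed fingertips in 1 mm steps, and the job was handed in at about 22 s.

- **Force:** each handle slid at about 3–5 N. At its expected home height the force began to climb at about 1.5 N/mm, and I stopped at 9–9.5 N.
- **Depth:** the wrist camera showed the tops sinking 11.1 mm (palm), 10.0 mm (file) and 9.4 mm (long). That fits starting positions of about 1–3 mm. The finished tops agree with the expected heights to within about 1 mm.
- **Pictures:** before-and-after crops show each ferrule down on its washer. The orange and blue look-alikes and the loose things look unmoved, and the gripper ended well clear.

No check failed. Before the palm press I found the tool about 4 mm off centre and corrected it before contact.

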